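# Snap the cover onto the junction box

### The arm

A 6-joint arm with a two-finger parallel gripper is mounted at the origin on a cart in front of the work surface, level with it; the furniture and walls round the work are solid. World frame = base frame: x ahead of the robot, y to its left, z up, the work surface at z = 0. Lengths are in m, angles in rad, forces in N, time in s.
With the tool pointing down it reaches from about 0.4 to 0.825 m from the base axis. Payload 7 kg.
Tool frame: the origin (TCP) lies on the centre line of the jaws, within the pads' length; the fingertips stand 19 mm ahead of it and the grasp point (between the pads) is the TCP; z points along the fingers, y is the line along which they close (so a half turn about z gives the same grasp; the last joint's range is limited). The gripper opens to 88 mm and grips with 3 to 60 N. Pads are 19 mm wide; open, the fingers measure 130 mm over their backs; the gripper's body (78 mm by 193 mm) begins 47 mm behind the grasp point.
Start: joints at [-0.849, 0.359, 0.012, 0, -1.224, -0.288], TCP at [0.284, -0.612, 0.246] pointing down, gripper open.
Joint ranges: [-3.07, 3.07], [-1.43, 2.12], [-1.02, 1.25], [-3.03, 1.67], [-3.05, -0], [-3.03, 3.03]. Speed limits (rad/s): [2.39, 2.39, 3.01, 3.14, 3.14, 3.14].

### API

Orientations are given as [roll, pitch, yaw] about the fixed x, y, z axes, in that order (R = Rz(yaw) Ry(pitch) Rx(roll)).
In Python, from station import arm, imaging, models gives the robot as it stands.
- The arm moves only by the tool play_rows, never from a script. Its arguments are lists of equal length, an entry for each row: "travel": the shift along the tool's x, y, z in units of 25 mm (1.0 is 25 mm), a list of three; "twist": the turn about the tool's z in units of 0.15 rad (1.0 is 0.15 rad). A call has 1 to 8 rows; each row shifts and turns the commanded pose from where the row before left it, along the tool's axes as they then stand; what a row does not reach is not made up. A row lasts 1/8 s, in which the tool goes at most 62.5 mm and 10.7 degrees, less where a joint would pass 70% of its speed; a pose out of reach is approached as far as the arm can. A call with a number of a shift or a turn outside -1 to 1 is refused whole. A call with a gripper value outside its range is refused whole. "fingers" is the opening, from 0 (shut) to 1 (fully open), set as the call begins (left out, the last holds). The fingers move at their own pace and stop on an object; "newtons" is the grip in N (left out, the last holds). Time passes only in rows, so rows that do not move let the fingers close. It gives the time, the measured TCP pose, the force, the opening and the grip force at its end, in the units of the state.
- arm.get_state(): the state, without advancing time (a new reading comes with each control period).
- imaging.grab_frame(name): name is "scene" or "top" or "wrist"; returns a dict with "pixels" (420x560x3 uint8, red, green, blue), "fx", "fy", "cx", "cy" (pixels), "R" (3x3) and "t" (3): a world point X has camera coordinates R X + t; the wrist camera has in their place "T_tool_cam" (4x4, takes a point from camera to tool coordinates, whose origin is the TCP and whose axes are the flange's). Camera axes: x right, y down, z forward; pixel columns grow to the right and rows downward; lengths in m; the calibration is good to about 2 mm. A picture is of the moment at which its call begins: read the wrist's pose just before it. There is no depth.
- arm.job_done(): hands the job in; it is judged then, once.
Trained networks look in the newest picture that a camera, given by its name, has taken for a name from the list of things; names that differ only in an ending like _2 or _b are one class to them, and where a whole thing is asked for, a point or a joint stands for the part that bears it (a point fixed in the world has none). Each returns a list of dicts, best first, with "confidence" (0 to 1); they miss things now and then, are a little off and sometimes report something else, mostly with a low value. They report only what shows in the picture. A call takes as long as a camera call.
- models.boxes_of(name, camera): "extent" ([centre column, centre row, width, height] in pixels, round what is visible of it).
- models.silhouettes(name, camera): "pixels" (420x560 bool, what is visible of it) and "extent" ([centre column, centre row, width, height] in pixels, round what is visible of it).
The state is a dict: "t": time; "q": joint angles; "qd": joint speeds; "joint_efforts": joint torques, N m; "eef_pos": TCP position; "ee_rot": TCP orientation; "force": force on the tool from outside, world axes, zero at the start; "moment": the same for the moment, N m; "width": finger opening in m; "gripper_force": force on a finger pad.
Only numpy, scipy, OpenCV 4.12 (cv2) and the standard library are available. Lean on these libraries where they do the work, as an engineer would, in place of code of your own. Each camera call takes 0.05 s, during which the arm holds its last target. There are 200 camera calls.

### The job

The cover of the larger junction box lies loose on top of its four spring clips. Press it down corner by corner, one corner at a time, until all four clips have snapped over its edge and the cover sits flat and fully home on the box.

Things in the scene. Friction and masses are not known exactly. Their poses are not given: they have to be found in the camera images.
- junction_box: Larger of two grey plastic junction boxes, fixed to the bench. Plate 150 x 116 mm, cheeks mid-side 61 mm high. Origin: centre of its underside; x along its long side, z up. Four sprung steel clips, 22 mm wide, 60 mm high, at x = +-48, y = +-48 mm. When a corner is pressed its clip gives way and springs back over the cover's edge; this takes 3 to 15 N, the last corners most.
- cover: Loose grey plastic cover, 0.12 kg: flange 130 x 96 x 3 mm, raised flat panel 112 x 76 mm with its top 20 mm above the flange's underside and a small dark press mark near each corner, at x = +-43, y = +-25 mm. Origin: centre of the flange's underside, z up. Starts level on the clips' noses, panel top 76 mm above the bench; as one corner goes down, the one across from it rises up to 15 mm.
- seat (a point): Centre of the larger box's rim, 45 mm above the bench, z up: where the cover's origin lies when fully home (panel top then 65 mm above the bench, higher than the clips and cheeks, so that closed fingers can press it from above). A corner that has snapped in stays down with about 1.5 mm of play.
- small_box: Smaller grey junction box, a bystander, fixed and already closed: plate 110 x 90 mm, top of its cover 47 mm above the bench. Origin: centre of its underside. Nothing is to be done to it.

How it is judged:
On the way:
1. the cover has been pressed down at one corner (or side) while the one across from it is still up: it slopes by more than 3 degrees (angle between cover's own z axis and vertical above 0.052 rad), for 0.1 s.
At the end, for the whole second after the job is handed in: The cover lies at rest on the rim of the larger junction box under all four clips: its origin no more than 2.5 mm above (nor 3 mm below) the seat, within 10 mm of it seen from above, and level within 2 degrees (z of cover in the frame of seat between -0.003 and 0.0025 m and horizontal distance between cover and seat below 0.01 m and angle between cover's own z axis and vertical below 0.035 rad and linear speed of cover below 0.01 m/s); the robot touches nothing.
It also fails if it takes over 35 s, if anything falls off the work surface, if the arm or the gripper's body presses on something with over 40 N, if the wrist force passes 120 N, or if a joint passes its speed limit or range.

## Working session

There is one attempt and no reset: what is moved stays moved. The work goes in short steps, Python scripts to look and compute and a tool call to move; the robot and the scene stay as the last step left them, time stands still between calls to the robot, and variables do not carry over. Pictures are saved under pics/ and viewed, at most 10 in all, crops included, and the job is handed in when it is done.

Besides the shell and the picture viewer there is one more tool, called after ">>>" by a JSON object that holds its "method" and its "body", one argument or row to a line. play_rows: Moves the arm, as the interface text tells. Shifts and turns lie within -1 to 1; 1 stands for 25 mm of shift or 0.15 rad of turn. Its arguments: {"type":"object","properties":{"travel":{"type":"array","items":{"type":"array","items":{"type":"number"}}},"twist":{"type":"array","items":{"type":"number"}},"fingers":{"type":"number"},"newtons":{"type":"number"}},"required":["travel","twist"]}

```bash
mkdir -p pics
python3 - <<'E'
from station import arm, imaging, models
import cv2, numpy as np
s=arm.get_state();print(s)
ims=[]
for c in ["scene","top"]:
    f=imaging.grab_frame(c); print(c,f["fx"],f["cx"],f["cy"],f["R"],f["t"])
    cv2.imwrite(f"pics/{c}0.png",f["pixels"][:,:,::-1])
    np.savez(f"{c}0.npz",**f)
    for n in ["junction_box","cover","small_box"]:
        for r in models.silhouettes(n,c)[:3]:
            m=r["pixels"].astype(np.uint8); pts=np.argwhere(m)[:,::-1].astype(np.float32)
            print(n,r["confidence"],r["extent"],cv2.minAreaRect(pts))
E
```

```text
{'t': 0.0, 'q': array([-8.48937673e-01,  3.59367670e-01,  1.10379424e-02, -3.27017723e-04,
       -1.22405464e+00, -2.88130433e-01]), 'qd': array([-1.03486523e-03, -4.72619479e-04, -3.56165681e-04,  9.03765947e-05,
       -7.72770168e-04, -1.61415131e-03]), 'joint_efforts': array([-3.81267630e-03, -5.82720208e+01,  2.93064433e+01,  6.99727759e+00,
        7.08467487e-03, -1.87278019e-04]), 'eef_pos': array([ 0.28347439, -0.61209315,  0.24463013]), 'ee_rot': array([ 3.13998271e+00, -1.56555877e-04, -2.70797568e+00]), 'force': array([-0.28773475,  0.00540051, -0.36819909]), 'moment': array([-0.00809191, -0.02582189, -0.02067983]), 'gripper_force': 0.0, 'width': 0.08753342207079638}
scene 507.4737327543605 274.1658129878882 209.22668932270486 [[-0.89389852 -0.44819378 -0.00823221]
 [-0.27624204  0.56522721 -0.77730852]
 [ 0.35303791 -0.69256086 -0.62906573]] [0.63294699 0.07114724 0.85747148]
junction_box 0.85 [344.3, 203.9, 89.8, 67.6] ((344.5019226074219, 204.3177947998047), (85.58555603027344, 60.768428802490234), 6.9343485832214355)
cover 0.87 [346.9, 189.3, 78.9, 47.8] ((347.510009765625, 187.42999267578125), (76.36753845214844, 38.890872955322266), 8.130102157592773)
small_box 0.79 [213.9, 246.9, 78.5, 58.5] ((214.16110229492188, 242.9911651611328), (73.7998275756836, 55.316627502441406), 12.804265022277832)
top 471.54783289772 278.90312627926767 204.1476561214775 [[-0.01834605 -0.99980037 -0.00791416]
 [-0.99723721  0.01886774 -0.07184679]
 [ 0.07198177  0.00657419 -0.99738428]] [0.25378119 0.56828422 0.8608773 ]
junction_box 0.76 [338.8, 244.3, 76.4, 91.0] ((339.6000061035156, 244.1999969482422), (82.0224609375, 64.7184066772461), 75.52970886230469)
cover 0.84 [340.9, 243.1, 72.1, 83.4] ((342.05853271484375, 244.41659545898438), (74.41126251220703, 55.991085052490234), 74.87599182128906)
```

Run:
```python
import cv2
a=cv2.imread("pics/top0.png")[185:305,275:405]; b=cv2.imread("pics/scene0.png")[145:265,285:415]
cv2.imwrite("pics/c0.png",cv2.resize(cv2.hconcat([a,b]),(780,360),interpolation=cv2.INTER_CUBIC))
```

```text
(no output)
```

View pics/c0.png

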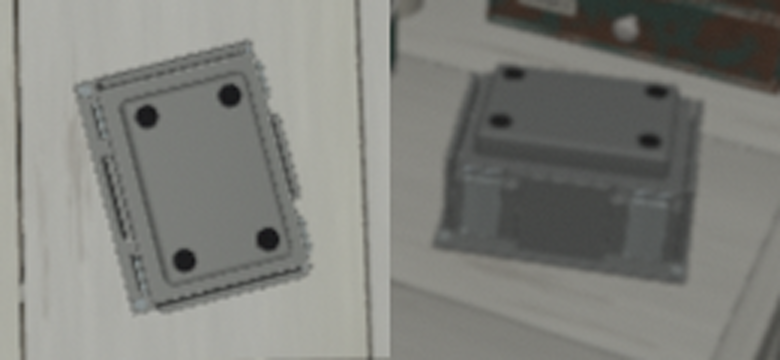

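View pics/scene0.png

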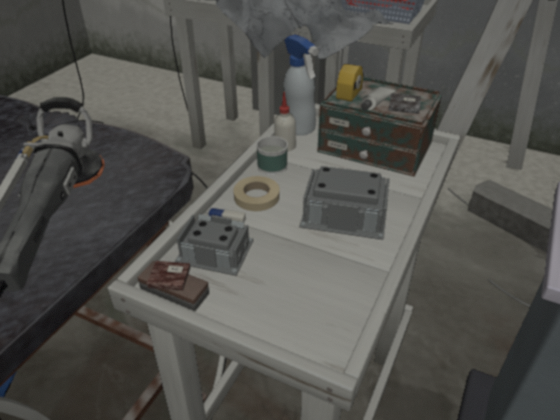

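The larger box, with four dark marks visible in both views: top crop (147,116),(230,95),(267,239),(184,260); scene crop (513,74),(656,91),(649,141),(500,121). Triangulating them.

```bash
cat > h.py <<'E'
import cv2, numpy as np, itertools
def blobs(img,seeds):
    g=255-img.astype(np.uint8).mean(2); out=[]
    for u,v in seeds:
        u0,v0=int(round(u)),int(round(v)); r=5
        w=g[v0-r:v0+r+1,u0-r:u0+r+1]; w=np.clip(w-(np.median(w)+w.max())/2,0,None)
        yy,xx=np.mgrid[v0-r:v0+r+1,u0-r:u0+r+1]; out.append([(w*xx).sum()/w.sum(),(w*yy).sum()/w.sum()])
    return np.array(out)
def P(f):
    K=np.array([[f["fx"],0,f["cx"]],[0,f["fy"],f["cy"]],[0,0,1]]); return K@np.c_[f["R"],f["t"]]
def tri(ft,fs,a,b):
    X=cv2.triangulatePoints(P(ft),P(fs),a.T.copy(),b.T.copy()); X=(X[:3]/X[3]).T
    h=np.c_[X,np.ones(len(X))]; e=0
    for f,p in((ft,a),(fs,b)):
        q=h@P(f).T; e+=np.abs(q[:,:2]/q[:,2:]-p).mean()
    return X,e
E
python3 - <<'E'
from h import *
ft=dict(np.load("top0.npz")); fs=dict(np.load("scene0.npz"))
a=blobs(ft["pixels"],[(147/3+275,116/3+185),(230/3+275,95/3+185),(267/3+275,239/3+185),(184/3+275,260/3+185)])
b=blobs(fs["pixels"],[((u-390)/3+285,v/3+145) for u,v in [(513,74),(656,91),(649,141),(500,121)]])
print(a,b)
for k in range(4):
    X,e=tri(ft,fs,a,np.roll(b,k,0)); print(k,e)
    if e<3:
        print(X,X.mean(0)); d=(X[1]+X[0]-X[2]-X[3]); print("yaw long",np.arctan2(d[1],d[0]),np.linalg.norm(X-np.roll(X,1,0),axis=1))
E
```

```text
[[323.52300572 223.31227879]
 [351.24119006 216.36135182]
 [363.9248876  264.22427929]
 [336.12018201 271.33003212]] [[325.72141613 169.07661056]
 [373.48905109 175.09593326]
 [371.03043868 191.49149508]
 [321.34574976 184.87965616]]
0 15.725513053953271
1 0.3393026540922861
[[0.53329097 0.16523328 0.07670416]
 [0.54471025 0.1165415  0.07646108]
 [0.46111326 0.09699827 0.07649802]
 [0.44973071 0.14553464 0.07653137]] [0.4972113  0.13107692 0.07654866]
yaw long 0.23058467790413312 [0.08585093 0.05001349 0.08585101 0.04985322]
2 15.764352288895918
3 29.751634892376398
```

View pics/top0.png

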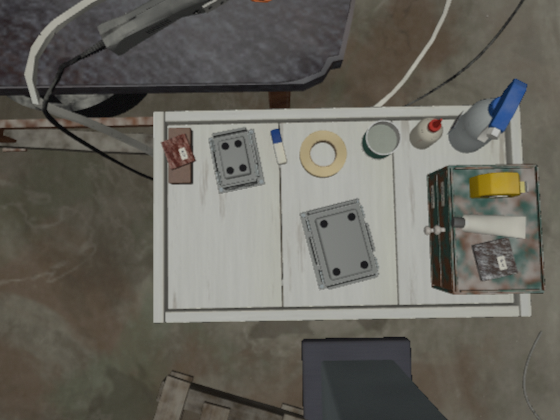

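The top view shows the box at (340,244), and the tool cabinet at columns 430-545 between the start and the box. Checking the cabinet's height and working out moves.

Run:
```python
from h import *
ft=dict(np.load("top0.npz")); fs=dict(np.load("scene0.npz"))
print(tri(ft,fs,np.array([[437.,292],[430,168]]),np.array([[430.,130],[322,101]])))
c=np.array([.4972,.1311]);th=.2306
ex=np.array([np.cos(th),np.sin(th)]);ey=np.array([-ex[1],ex[0]])
for i,j in[(1,1),(1,-1),(-1,-1),(-1,1)]: print(i,j,c+i*.05*ex+j*.031*ey)
```

```text
(array([[ 0.40560743, -0.01470057,  0.12395118],
       [ 0.61193233, -0.00569721,  0.14170464]]), np.float64(5.90594040943153))
1 1 [0.53879106 0.1727075 ]
1 -1 [0.55296188 0.11234867]
-1 -1 [0.45560894 0.0894925 ]
-1 1 [0.44143812 0.14985133]
```

>>> {"method": "play_rows", "body": {
  "travel": [
    [0,0,-1],
    [-0.9,1,-1],
    [-0.9,1,-1],
    [-0.9,1,-1],
    [-0.9,1,0],
    [-0.9,1,0],
    [-0.9,1,0],
    [-0.9,1,0]
  ],
  "twist": [0,0,0,0,0,0,0,0],
  "fingers": 0,
  "newtons": 20
}}

```text
t: 1.4
eef_pos: [0.3531, -0.3864, 0.3457]
ee_rot: [-3.141, 0.0, -2.708]
force: [0.1, -0.0, 0.3]
width: 0.0134
gripper_force: 0.0
```

>>> {"method": "play_rows", "body": {
  "travel": [
    [-0.9,1,0],
    [-0.9,1,0],
    [-0.9,1,0],
    [-0.9,1,0],
    [-0.9,1,0],
    [-0.9,1,0],
    [-0.9,1,0],
    [-0.9,1,0]
  ],
  "twist": [0,0,0,0,0,0,0,0]
}}

```text
t: 2.4
eef_pos: [0.4324, -0.1293, 0.3459]
ee_rot: [-3.141, 0.001, -2.708]
force: [0.5, -1.0, -0.1]
width: 0.0004
gripper_force: 0.0
```

>>> {"method": "play_rows", "body": {
  "travel": [
    [-1,1,0],
    [-1,1,0],
    [-1,1,0],
    [-1,1,0],
    [-1,1,0],
    [-1,1,0],
    [-1,1,0],
    [-1,1,0]
  ],
  "twist": [0,0,0,0,0,0,0,0]
}}

```text
t: 3.4
eef_pos: [0.5299, 0.1363, 0.3457]
ee_rot: [3.142, 0.0, -2.708]
force: [1.0, 0.1, 0.1]
width: 0.0005
gripper_force: 0.0
```

>>> {"method": "play_rows", "body": {
  "travel": [
    [-0.97,1,0],
    [0,0.2,0.7],
    [0,0,1],
    [0,0,1],
    [0,0,1],
    [0,0,1],
    [0,0,1],
    [0,0,1]
  ],
  "twist": [0,-1,-1,-1,-1,-1,-1,-1]
}}

```text
t: 4.4
eef_pos: [0.5391, 0.1726, 0.1775]
ee_rot: [-3.141, 0.0, -1.653]
force: [0.4, 0.4, 0.6]
width: 0.0004
gripper_force: 0.0
```

>>> {"method": "play_rows", "body": {
  "travel": [
    [0,0,1],
    [0,0,1],
    [0,0,0.94],
    [0,0,0.2],
    [0,0,0.1],
    [0,0,0.1]
  ],
  "twist": [-1,-1,-0.09,0,0,0]
}}

```text
t: 5.15
eef_pos: [0.5397, 0.173, 0.0955]
ee_rot: [-3.14, 0.001, -1.344]
force: [0.0, -1.2, -0.4]
width: 0.0007
gripper_force: 0.1
```

>>> {"method": "play_rows", "body": {
  "travel": [
    [0,0,0.1],
    [0,0,0.1]
  ],
  "twist": [0,0]
}}

```text
t: 5.4
eef_pos: [0.5399, 0.1731, 0.0904]
ee_rot: [-3.139, 0.001, -1.344]
force: [1.4, 1.1, 2.6]
width: 0.0002
gripper_force: 1.9
```

>>> {"method": "play_rows", "body": {
  "travel": [
    [0,0,0.1],
    [0,0,0.1]
  ],
  "twist": [0,0]
}}

```text
t: 5.65
eef_pos: [0.5399, 0.1734, 0.0861]
ee_rot: [-3.139, 0.001, -1.344]
force: [-9.3, 2.9, 28.6]
width: 0.0005
gripper_force: 14.3
```

>>> {"method": "play_rows", "body": {
  "travel": [
    [0,0,0.08]
  ],
  "twist": [0]
}}

```text
t: 5.78
eef_pos: [0.5399, 0.1734, 0.0857]
ee_rot: [-3.139, 0.0, -1.343]
force: [-13.3, 0.1, 41.7]
width: 0.0004
gripper_force: 20.7
```

Run:
```python
from station import arm, imaging, models
import cv2, numpy as np
s=arm.get_state();print(s["eef_pos"],s["force"])
f=imaging.grab_frame("scene"); np.savez("scene1.npz",**f)
a=f["pixels"][110:250,270:430,::-1]
cv2.imwrite("pics/c1.png",cv2.resize(a,None,fx=4,fy=4,interpolation=cv2.INTER_CUBIC))
```

```text
[0.53987775 0.17335337 0.08567991] [-13.27728611   0.05654875  41.70080272]
```

View pics/c1.png

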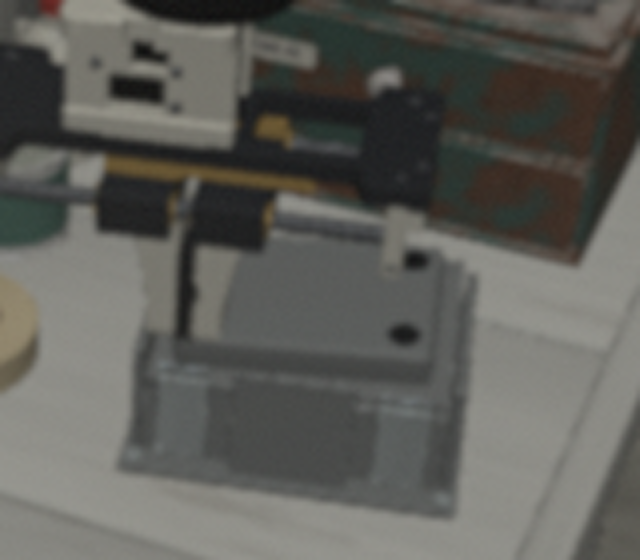

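Left-far corner bottomed at 42 N; the picture shows the cover's left side down and its right side (marks at (403,333),(415,260)) still up. Next corner.

>>> {"method": "play_rows", "body": {
  "travel": [
    [0,0,-1],
    [1,0,-0.2],
    [1,0,0],
    [0.48,0,0.2],
    [0,0,0.4],
    [0,0,0.1]
  ],
  "twist": [0,0,0,0,0,0]
}}

```text
t: 6.58
eef_pos: [0.5522, 0.1122, 0.0936]
ee_rot: [3.139, -0.0, -1.344]
force: [-0.1, 0.0, 0.3]
width: 0.0003
gripper_force: 0.0
```

>>> {"method": "play_rows", "body": {
  "travel": [
    [0,0,0.1],
    [0,0,0.1]
  ],
  "twist": [0,0]
}}

```text
t: 6.82
eef_pos: [0.5529, 0.1123, 0.0906]
ee_rot: [3.141, -0.001, -1.343]
force: [-0.5, -2.4, 5.4]
width: 0.0003
gripper_force: 2.5
```

>>> {"method": "play_rows", "body": {
  "travel": [
    [0,0,0.1]
  ],
  "twist": [0]
}}

```text
t: 6.95
eef_pos: [0.5532, 0.1124, 0.088]
ee_rot: [-3.141, -0.001, -1.343]
force: [-1.1, -4.7, 5.6]
width: 0.0006
gripper_force: 2.5
```

>>> {"method": "play_rows", "body": {
  "travel": [
    [0,0,0.1]
  ],
  "twist": [0]
}}

```text
t: 7.08
eef_pos: [0.5532, 0.1119, 0.0859]
ee_rot: [3.141, -0.001, -1.343]
force: [-6.7, -6.0, 23.0]
width: 0.0006
gripper_force: 11.1
```

>>> {"method": "play_rows", "body": {
  "travel": [
    [0,0,0.1]
  ],
  "twist": [0]
}}

```text
t: 7.2
eef_pos: [0.5528, 0.1116, 0.085]
ee_rot: [3.141, -0.002, -1.343]
force: [-15.2, -5.1, 42.2]
width: 0.0006
gripper_force: 20.7
```

>>> {"method": "play_rows", "body": {
  "travel": [
    [0,0,-1],
    [0,0,-0.6],
    [0,1,0],
    [0,1,0],
    [0,1,0],
    [0,1,0],
    [0,0,0.4],
    [0,0,0.2]
  ],
  "twist": [0,0,0,0,0,0,0,0]
}}

```text
t: 8.2
eef_pos: [0.4559, 0.0901, 0.1071]
ee_rot: [-3.141, 0.0, -1.344]
force: [0.2, 0.6, 0.5]
width: 0.0006
gripper_force: 0.0
```

>>> {"method": "play_rows", "body": {
  "travel": [
    [0,0,0.2],
    [0,0,0.2]
  ],
  "twist": [0,0]
}}

```text
t: 8.45
eef_pos: [0.456, 0.0898, 0.097]
ee_rot: [3.141, -0.0, -1.345]
force: [-0.3, -0.6, 0.4]
width: 0.0001
gripper_force: 0.0
```

>>> {"method": "play_rows", "body": {
  "travel": [
    [0,0,0.15],
    [0,0,0.1]
  ],
  "twist": [0,0]
}}

```text
t: 8.7
eef_pos: [0.4556, 0.0897, 0.091]
ee_rot: [3.141, -0.0, -1.344]
force: [-1.0, -0.6, 0.3]
width: 0.0003
gripper_force: 0.0
```

>>> {"method": "play_rows", "body": {
  "travel": [
    [0,0,0.1]
  ],
  "twist": [0]
}}

```text
t: 8.82
eef_pos: [0.4556, 0.0897, 0.0887]
ee_rot: [-3.142, -0.0, -1.344]
force: [0.0, -0.1, 0.4]
width: 0.0005
gripper_force: 0.0
```

>>> {"method": "play_rows", "body": {
  "travel": [
    [0,0,0.1]
  ],
  "twist": [0]
}}

```text
t: 8.95
eef_pos: [0.4557, 0.0898, 0.0862]
ee_rot: [-3.141, 0.0, -1.344]
force: [-0.1, 0.1, -0.4]
width: 0.0003
gripper_force: 0.0
```

>>> {"method": "play_rows", "body": {
  "travel": [
    [0,0,0.06]
  ],
  "twist": [0]
}}

```text
t: 9.07
eef_pos: [0.4556, 0.0897, 0.0847]
ee_rot: [-3.142, 0.0, -1.344]
force: [-0.2, 0.7, -0.4]
width: 0.0005
gripper_force: 0.0
```

No contact where it was expected; look.

>>> {"method": "play_rows", "body": {
  "travel": [
    [0,0,-1],
    [0,1,-1],
    [0,1,-1],
    [0,1,-1],
    [0,1,-1],
    [0,1,0]
  ],
  "twist": [0,0,0,0,0,0]
}}

```text
t: 9.82
eef_pos: [0.334, 0.062, 0.2116]
ee_rot: [-3.138, 0.002, -1.344]
force: [-0.3, -0.3, -0.4]
width: 0.0007
gripper_force: 0.0
```

Run:
```python
from station import imaging
import cv2, numpy as np
o=[]
for c,(v,u) in {"scene":(110,270),"top":(180,260)}.items():
    f=imaging.grab_frame(c); np.savez(c+"2.npz",**f)
    o.append(f["pixels"][v:v+140,u:u+130,::-1])
cv2.imwrite("pics/c2.png",cv2.resize(cv2.hconcat(o),None,fx=3,fy=3,interpolation=cv2.INTER_CUBIC))
```

```text
(no output)
```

View pics/c2.png

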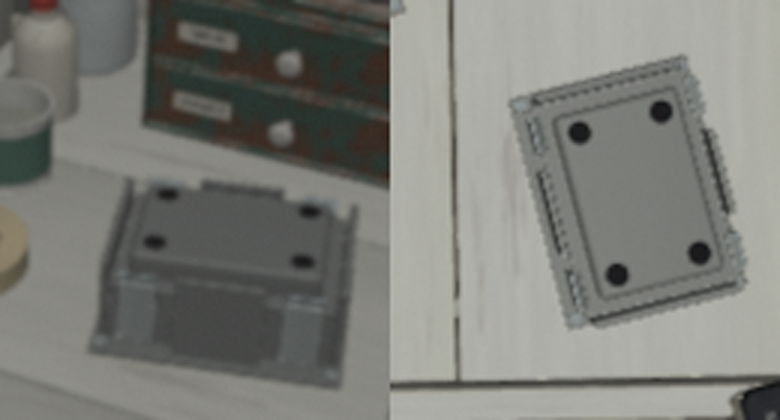

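Marks visible: scene crop (167,194),(309,211),(302,261),(154,243); top crop (579,132),(660,111),(699,253),(617,274). The cover looks nearly flat; triangulating.

```bash
cat >> h.py <<'E'
def marks(ft,fs,tc,sc):
    a=blobs(ft["pixels"],[((u-390)/3+260,v/3+180) for u,v in tc]); b=blobs(fs["pixels"],[(u/3+270,v/3+110) for u,v in sc])
    X,e=tri(ft,fs,a,np.roll(b,1,0)); X[:,2]-=.0001
    print(e,X.round(4),X.mean(0)); return X
E
python3 - <<'E'
from h import *
X=marks(dict(np.load("top2.npz")),dict(np.load("scene2.npz")),[(579,132),(660,111),(699,253),(617,274)],[(167,194),(309,211),(302,261),(154,243)])
n=np.linalg.svd(X-X.mean(0))[2][2]; print(np.degrees(np.arccos(abs(n[2]))),n)
E
```

```text
0.38002019588413916 [[0.533  0.1657 0.0654]
 [0.5445 0.1171 0.0653]
 [0.4612 0.0972 0.0656]
 [0.4494 0.1456 0.0653]] [0.49701104 0.13140818 0.06537872]
0.12589888536856655 [-1.97353720e-04 -2.18846775e-03 -9.99997586e-01]
```

The four marks are 11.1 mm lower than at the start, with 0.13° of tilt, so the cover is home. In the picture at t = 5.78 s the pressed corner was about 10 mm down and the one across from it still up, a slope of about 6°. The arm is clear of everything.

```bash
python3 -c "
from station import arm
print(arm.get_state()['force'],arm.job_done())"
```

```text
the job is handed in; nothing more can be done
[ 0.67001248 -0.3242902   0.00334175] None
```

The cover measured fully home and level (0.13° of tilt, panel top 65 mm above the bench), and I handed the job in at about 10 s; only two corners needed pressing, because all four were already down when I reached the third, and the judge's verdict was not shown.

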